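# Press a levelling foot into a sink leg with the trigger clamp

## Robot

A 6-joint arm with a two-finger parallel gripper is mounted at the origin on the work surface. World frame = base frame: x ahead of the robot, y to its left, z up, the work surface at z = 0. Lengths are in mm, angles in rad, forces in N, time in s.
With the tool pointing down it reaches from about 375 to 825 mm from the base axis. Payload 5.5 kg.
Tool frame: the origin (TCP) lies midway between the tips of the shut fingers; the grasp point (between the pads) lies 19 mm behind it; z points along the fingers, y is the direction in which the jaws open and shut (so a half turn about z gives the same grasp; the last joint's range is limited). The gripper opens to 85 mm and grips with 20 to 120 N. Pads are 22 mm wide; open, the fingers measure 114 mm over their backs; the gripper's body (76 mm by 85 mm) begins 54 mm behind the grasp point. The pads swing forward as they close: fully open they stand 13 mm farther back than shut.
Start: joints at [-1.105, 0.314, -0.047, 1.21, 0, 1.571], TCP at [269.479, -536.075, 231.299] pointing down, gripper open.
Joint ranges: [-2.67, 2.67], [-0.69, 1.73], [-1.03, 1.25], [-2.08, 2.16], [-1.42, 1.45], [-3.14, 3.14]. Speed limits (rad/s): [2.39, 2.39, 3.01, 3.14, 3.14, 3.14].

## Interface

Orientations are given as a 3x3 rotation matrix whose columns are the frame's x, y, z axes.
In Python, from plant import ctrl gives the robot as it stands.
- The arm moves only by the shell command python3 -m pendant 'ROWS' [OPENING]. ROWS is JSON, a list of rows, each an object with "translation": the shift along the tool's x, y, z in cm, a list of three; "turn": the turn about the tool's z in degrees. In form: [{"translation": [x, y, z], "turn": turn}, ...]. A call has 1 to 20 rows; each row shifts and turns the pose as measured when the row begins, along the tool's axes as they then stand; what a row does not reach is not made up. A row lasts 1/8 s, in which the tool goes at most 62.5 mm and 10.7 degrees, less where a joint would pass 70% of its speed; a pose out of reach is approached as far as the arm can. A call with a gripper value outside its range is refused whole. OPENING is the finger opening in cm, from 0 to 8.54, set as the call begins (- or left out, the last holds). The fingers move at their own pace and stop on an object; the grip force is fixed at half the most. Time passes only in rows, so rows that do not move let the fingers close. It gives the time, the measured TCP pose, the force and the opening at its end, in the units of the state.
- ctrl.state(): the state, without advancing time (a new reading comes with each control period).
- ctrl.camera(name): name is "scene" or "side" or "wrist"; returns the picture (480x640x3 uint8, red, green, blue); there is no depth.
- ctrl.get_calibration(name): a dict with "camera_matrix" (3x3 intrinsics, pixels), "R" (3x3) and "t" (3): a world point X has camera coordinates R X + t. Camera axes: x right, y down, z forward; pixel columns grow to the right and rows downward; lengths in mm; the calibration is good to about 2 mm. The wrist camera is an equidistant fisheye: a pixel r from the principal point sees the ray r / f radians off the axis. A picture is of the moment at which its call begins: read the wrist's pose just before it. get_calibration takes no time and is no camera call; for the wrist camera it gives the pose at the moment of the call.
- ctrl.sign_off(): hands the job in, once; it reports no verdict.
The state is a dict: "t": time; "joint_positions": joint angles; "joint_velocities": joint speeds; "joint_torque": joint torques, N m; "position": TCP position; "tcp_rot": TCP orientation; "ft_force": force on the tool from outside, world axes, zero at the start; "wrist_torque": the same for the moment, N m; "opening": finger opening in mm.
Only numpy, scipy, OpenCV 4.12 (cv2) and the standard library are available. Lean on these libraries where they do the work, as an engineer would, in place of code of your own. Each camera call takes 0.05 s, during which the arm holds its last target.

## Task

Squeeze the yellow trigger of the bench clamp, stroke after stroke, until its jaw has pressed the black levelling foot fully home into the steel sink leg and bears on it firmly with about 25 N (at least 16 N, and never more than 36 N) for a moment. Then press the red release tab and keep it down until the jaw has sprung all the way back. Work the clamp only by its trigger and tab: do not touch its jaw, the leg, the foot or the saddle, and leave the spare foot and the wrench on the base plate where they are.

Things in the scene. Friction and masses are not known exactly. Their poses are not given: they have to be found in the camera images.
- clamp: Trigger bar clamp on the bench, dark base plate x -130 to 340, y -105 to 105 mm, 12 thick. Origin on the bench on the bar's line, between grip and trigger; x along the bar towards jaw and leg, z up. Yellow housing x -43 to 53, top z 80 mm. Black fixed grip x -33 to -3, 34 wide, z 78 to 144. Red release tab at x -87 on a yellow block 55 x 56 mm, top z 88. Only grip and trigger are higher than 105 mm.
- trigger_face (a point): Centre of the front face of the yellow trigger, an upright plate 40 mm wide (clamp y), z 85 to 147 mm, 12 thick, 54 mm ahead of the clamp's origin when let go. The face looks along clamp +x; it is pushed straight to clamp -x, towards the grip, over 39 mm to a hard stop; a spring brings it back. Each squeeze moves the jaw half as far, less 5 mm; a ratchet of 6 mm steps holds it as the trigger returns: 12 mm a full stroke.
- trigger (a joint): Travel of the trigger, m: 0 let go, 0.039 fully squeezed. Force on it at slow speed: 3 N at the start, about 6 N with the jaw free (a little more as the ratchet clicks), about 11 N while the foot slides in. The jaw's force is about twice what the trigger takes above 6 N: 18.5 N gives 25 N. The jaw's pad is sprung, 6 N/mm: with the foot home the trigger's force climbs 1.5 N per mm of its travel.
- tab_top (a point): Centre of the top of the red release tab, a plate 30 x 36 x 8 mm, its top 104 mm above the bench. It is pressed straight down 8 mm to a hard stop, under 1 N free, up to about 10 N while the jaw is loaded.
- tab (a joint): Travel of the release tab, m: 0 up, 0.008 fully down. Held at least 7 mm down it frees the ratchet, and the bar with the jaw springs back in about half a second if the trigger is let go; let up too early, the ratchet catches again. It bobs slightly while the ratchet clicks.
- jaw: Moving jaw of the clamp: yellow plate 12 x 40 x 60 mm (top at z 85 mm) on the steel bar, with a round sprung black pad of 36 mm on a stub ahead of it, the pad's face 30 mm ahead of the jaw's origin. Origin on the bar's line at bench level; axes as the clamp's. 80 mm ahead of the clamp's origin when fully back, and up to 75 mm farther when walked out.
- saddle: Aluminium channel 110 mm long with a dark end stop 68 mm high, fixed on the base plate. Origin under the face of the stop, on the plate (z 12 mm); axes as the clamp's. Channel floor 23 mm above the origin, side walls 41 mm, 43 mm apart inside.
- leg: Square steel sink leg, 120 x 40 x 40 mm, 0.35 kg, lying loose in the saddle, up to 9 mm short of the end stop at first. Origin in the centre of its underside; x along it, towards the stop.
- foot: Black levelling foot in the leg's end that faces the jaw: flange 38 mm square, stem, and a disc of 38 mm on which the jaw presses, 30 mm ahead of the flange's inner face. Origin at the centre of the flange's inner face: 60 mm from the leg's middle towards the jaw (leg x -60 mm, 20 mm above its underside) when fully home, 9 to 15 mm farther out at first. It slides in stiffly (about 9 N) and stays where it is.
- spare_foot: Bystander: a black spare foot 45 mm high standing on the base plate beside the saddle (clamp +y side). Origin under its centre.
- wrench: Bystander: a steel wrench 150 mm long lying on the base plate on the other side. Origin under its middle.
There are look-alikes about, which are no part of the job. Leave any blue or purple look-alike of the leg alone.

How it is judged:
By the outcome, as a careful person would: the job done as asked, in the order asked, and still so for the second after the job is handed in, with the robot touching nothing.
It also fails if it takes over 56 s, if anything falls off the work surface, if the arm or the gripper's body presses on something with over 40 N, if the wrist force passes 120 N, or if a joint passes its speed limit or range.

## Working session

There is one attempt and no reset: what is moved stays moved. The work goes in short steps, Python scripts to look and compute and a shell command to move; the robot and the scene stay as the last step left them, time stands still between calls to the robot, and variables do not carry over. Pictures are saved under pics/ and viewed, and the job is handed in when it is done.

```bash
mkdir -p pics; ls; python3 - <<'E'
from plant import ctrl
import cv2,numpy as np
np.set_printoptions(precision=4,suppress=True)
for n in("scene","side"):
    im=ctrl.camera(n); cv2.imwrite(f"pics/{n}0.png",im[:,:,::-1])
    c=ctrl.get_calibration(n); print(n,c)
s=ctrl.state(); print(s)
E
```

```text
pics
scene {'camera_matrix': array([[515.0014,   0.    , 323.7233],
       [  0.    , 515.0014, 244.9225],
       [  0.    ,   0.    ,   1.    ]]), 'R': array([[ 0.2247,  0.9742,  0.0196],
       [ 0.5885, -0.1196, -0.7996],
       [-0.7767,  0.1912, -0.6002]]), 't': array([-187.9704, -196.755 , 1340.7093])}
side {'camera_matrix': array([[598.8747,   0.    , 312.8945],
       [  0.    , 598.8747, 237.7738],
       [  0.    ,   0.    ,   1.    ]]), 'R': array([[-0.7414, -0.6708,  0.0187],
       [-0.4619,  0.49  , -0.7393],
       [ 0.4867, -0.5568, -0.6731]]), 't': array([ 401.6753,  229.241 , 1085.3028])}
{'t': 0.1, 'joint_positions': array([-1.105 ,  0.3142, -0.048 ,  1.2102,  0.    ,  1.5708]), 'joint_velocities': array([-0.0006, -0.0019,  0.0032, -0.0012,  0.    , -0.0008]), 'joint_torque': array([ -0.0004, -54.0767,  34.0541,   0.0112,  -0.    ,  -0.    ]), 'position': array([ 269.2551, -535.6058,  230.522 ]), 'tcp_rot': array([[ 0.8935,  0.4491, -0.0007],
       [ 0.4491, -0.8935,  0.0014],
       [ 0.    , -0.0015, -1.    ]]), 'ft_force': array([-0.8422, -0.3884, -0.2992]), 'wrist_torque': array([-0.0127, -0.0445,  0.0001]), 'opening': 85.36626902248288}
```

View pics/scene0.png

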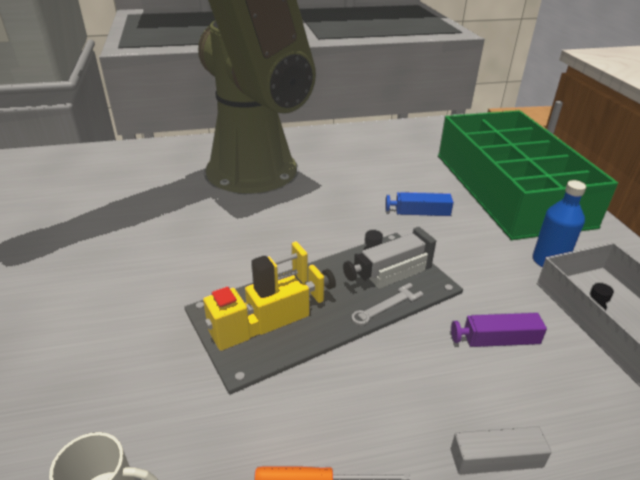

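View pics/side0.png

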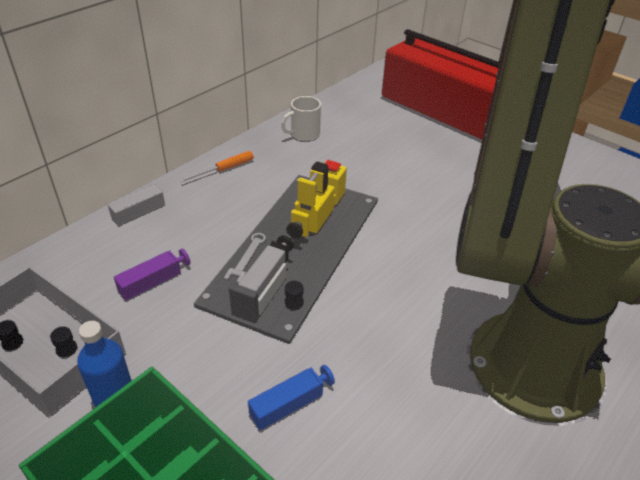

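Both views show the clamp on the dark plate: tab at scene (224,297), grip (264,275), trigger (300,262), and leg in its saddle (395,258). Blue (424,204) and purple (505,330) legs are look-alikes. The steel leg in the saddle on the clamp's plate is the one meant. Next I'll measure the plate corners and zoom in.

```bash
cat > h.py <<'E'
import cv2,numpy as np
from plant import ctrl
np.set_printoptions(precision=3,suppress=True)
def ray(n,uv):
    c=ctrl.get_calibration(n);K=c["camera_matrix"];R=c["R"];t=c["t"]
    d=R.T@np.linalg.solve(K,[uv[0],uv[1],1]);o=-R.T@t
    return o,d
def onz(n,uv,z):
    o,d=ray(n,uv);return o+d*(z-o[2])/d[2]
def proj(n,X):
    c=ctrl.get_calibration(n);p=c["camera_matrix"]@(c["R"]@X+c["t"]);return p[:2]/p[2]
E
python3 - <<'E'
from h import *
for n,(x0,y0,x1,y1),f in(("scene",(170,210,480,400),2.5),("side",(180,140,400,360),2.7)):
    im=cv2.imread(f"pics/{n}0.png")
    cv2.imwrite(f"pics/{n}0c.png",cv2.resize(im[y0:y1,x0:x1],None,fx=f,fy=f,interpolation=cv2.INTER_CUBIC))
    hsv=cv2.cvtColor(im,cv2.COLOR_BGR2HSV)
    m=((hsv[...,2]<95)&(hsv[...,1]<90)).astype(np.uint8)
    mm=np.zeros_like(m);mm[y0:y1,x0:x1]=m[y0:y1,x0:x1]
    nn,l,st,_=cv2.connectedComponentsWithStats(mm)
    i=1+st[1:,4].argmax();print(n,st[i])
    cs,_=cv2.findContours((l==i).astype(np.uint8),0,2)
    h=cv2.convexHull(max(cs,key=len));a=cv2.approxPolyDP(h,6,True)[:,0]
    for p in a: print(p,onz(n,p.astype(float),12)[:2])
    for nm,m in(("red",((hsv[...,0]<6)|(hsv[...,0]>174))&(hsv[...,1]>150)),("yel",(abs(hsv[...,0].astype(int)-26)<6)&(hsv[...,1]>120))):
        mm=np.zeros(m.shape,np.uint8);mm[y0:y1,x0:x1]=m[y0:y1,x0:x1]
        nn,l,st,ce=cv2.connectedComponentsWithStats(mm)
        for k in range(1,nn):
            if st[k,4]>20: print(nm,st[k],ce[k],onz(n,ce[k],104)[:2])
E
```

```text
scene [ 208  229  254  165 3693]
[435 241] [405.609 339.443]
[460 293] [567.291 321.081]
[229 393] [ 702.029 -113.888]
[208 352] [ 615.046 -140.327]
[415 229] [355.746 313.914]
red [213 287  22  19 271] [223.483 296.258] [ 589.865 -105.019]
yel [ 203  242  121  108 5316] [265.824 304.588] [621.816 -43.367]
side [  194   182   183   162 10092]
[376 199] [ 494.914 -169.814]
[289 343] [352.149 275.078]
[195 307] [544.6   336.193]
[294 182] [680.645 -84.726]
red [326 160  14  11  98] [332.347 165.214] [ 576.93  -101.481]
yel [ 291  166   55   71 2227] [317.603 199.217] [519.282  12.961]
```

```bash
sed -n 1,3p h.py
```

```text
import cv2,numpy as np
from plant import ctrl
np.set_printoptions(precision=3,suppress=True)
```

View pics/scene0c.png

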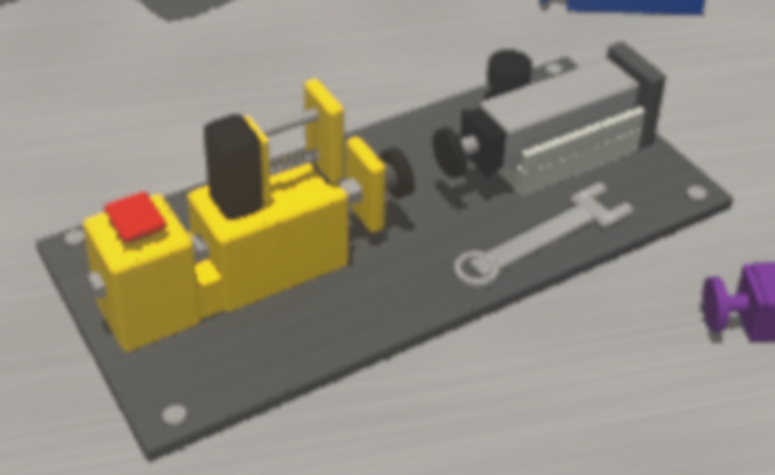

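View pics/side0c.png

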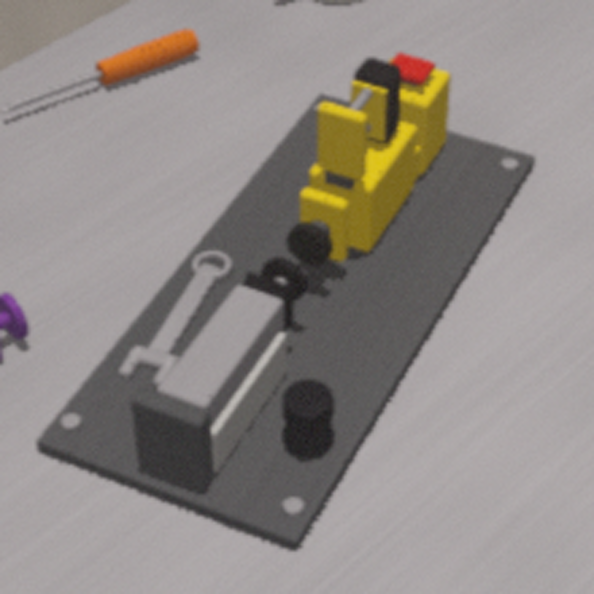

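```bash
python3 - <<'E'
from h import *
from scipy.optimize import least_squares
P={(-130,105):[("scene",(38,243)),("side",(534,157))],(-130,-105):[("scene",(150,450)),("side",(320,97))],
(340,-105):[("scene",(733,199)),("side",(40,442))],(340,105):[("scene",(572,57)),("side",(296,545))]}
L=[]
for k,v in P.items():
    for n,p in v:
        uv=np.array(p)/2.5+[170,210] if n=="scene" else np.array(p)/2.7+[180,140]
        w=onz(n,uv,12)[:2];L.append((k,w));print(n,k,w)
# tab top, centre by red blobs
for n,uv in(("scene",(135/2.5+170,215/2.5+210)),("side",(413/2.7+180,68/2.7+140))):
    w=onz(n,uv,104)[:2];L.append(((-87,0),w));print("tab",n,w)
# trigger top front edge centre z147
tr=[("scene",(336,98)),("side",(341,109))]
for n,p in tr:
    uv=np.array(p)/2.5+[170,210] if n=="scene" else np.array(p)/2.7+[180,140]
    w=onz(n,uv,147)[:2];L.append(((54,0),w));print("trig",n,w)
def f(p):
    c,s=np.cos(p[2]),np.sin(p[2])
    return np.concatenate([np.array([p[0]+c*k[0]-s*k[1],p[1]+s*k[0]+c*k[1]])-w for k,w in L])
r=least_squares(f,[580,0,1.7],loss="soft_l1",f_scale=3);print(r.x,np.degrees(r.x[2]));print(r.fun.reshape(-1,2))
p=r.x;c,s=np.cos(p[2]),np.sin(p[2])
for k in((-87,0),(54,0)):print(k,p[0]+c*k[0]-s*k[1],p[1]+s*k[0]+c*k[1])
E
```

```text
scene (-130, 105) [ 502.248 -174.378]
side (-130, 105) [ 493.831 -175.275]
scene (-130, -105) [ 696.906 -111.99 ]
side (-130, -105) [ 689.603 -110.336]
scene (340, -105) [559.756 331.062]
side (340, -105) [551.405 331.023]
scene (340, 105) [362.242 274.459]
side (340, 105) [353.119 272.402]
tab scene [ 589.433 -104.194]
tab side [ 575.995 -102.529]
trig scene [552.06   30.725]
trig side [542.631  23.456]
[558.283 -20.693   1.873] 107.3087437550105
[[-5.533 -1.668]
 [ 2.884 -0.771]
 [ 0.3   -1.576]
 [ 7.602 -3.23 ]
 [-2.386  4.088]
 [ 5.966  4.127]
 [-5.361 -1.788]
 [ 3.762  0.269]
 [-5.267  0.441]
 [ 8.172 -1.224]
 [-9.843  0.137]
 [-0.415  7.406]]
(-87, 0) 584.1669064738359 -103.75304274417574
(54, 0) 542.216505526372 30.861829615259406
```

```bash
python3 -m pendant '[{"translation":[0,0,-0.5],"turn":-10.1},{"translation":[0,0,-0.5],"turn":-10.1},{"translation":[0,0,-0.5],"turn":-10.1},{"translation":[0,0,-0.5],"turn":-10.1},{"translation":[0,0,-0.5],"turn":-10.1},{"translation":[0,0,-0.5],"turn":-10.1},{"translation":[0,0,-0.5],"turn":-10.1},{"translation":[0,0,-0.5],"turn":-10.1},{"translation":[0,0,0],"turn":0}]' 0
python3 - <<'E'
from h import *
s=ctrl.state();print(s["tcp_rot"],s["position"],s["joint_positions"],s["ft_force"])
R=s["tcp_rot"]; print("to go cm",R.T@(np.array([565,-35,290])-s["position"])/10)
c=ctrl.get_calibration("wrist");print(c, "cam-tcp in tool",R.T@(-c["R"].T@c["t"]-s["position"]))
E
```

```text
t: 1.23
position: [267.9, -533.1, 266.8]
tcp_rot: [[-0.343, 0.939, -0.005], [0.939, 0.343, 0.01], [0.011, -0.001, -1.0]]
ft_force: [-0.3, 0.4, -0.2]
opening: -0.0
[[-0.343  0.939 -0.005]
 [ 0.939  0.343  0.01 ]
 [ 0.011 -0.001 -1.   ]] [ 267.949 -533.058  266.75 ] [-1.105  0.307  0.024  1.299 -0.     0.116] [-0.278  0.445 -0.155]
to go cm [36.626 44.978 -1.972]
{'camera_matrix': array([[371.648,   0.   , 316.027],
       [  0.   , 371.648, 241.232],
       [  0.   ,   0.   ,   1.   ]]), 'R': array([[ 0.939,  0.343, -0.001],
       [ 0.33 , -0.902,  0.278],
       [ 0.094, -0.261, -0.961]]), 't': array([ -68.306, -614.499,  248.378])} cam-tcp in tool [  72.947   -0.088 -141.672]
```

```bash
python3 -m pendant '[{"translation":[3.3,4.1,-0.2],"turn":0.3},{"translation":[3.3,4.1,-0.2],"turn":0.3},{"translation":[3.3,4.1,-0.2],"turn":0.3},{"translation":[3.3,4.1,-0.2],"turn":0.3},{"translation":[3.3,4.1,-0.2],"turn":0.3},{"translation":[3.3,4.1,-0.2],"turn":0.3},{"translation":[3.3,4.1,-0.2],"turn":0.3},{"translation":[3.3,4.1,-0.2],"turn":0.3},{"translation":[3.3,4.1,-0.2],"turn":0.3},{"translation":[3.3,4.1,-0.2],"turn":0.3},{"translation":[2,2,0],"turn":0},{"translation":[0,0,0],"turn":0}]' 0
python3 - <<'E'
from h import *
s=ctrl.state();c=ctrl.get_calibration("wrist");im=ctrl.camera("wrist");cv2.imwrite("pics/w1.png",im[:,:,::-1])
np.savez("w1.npz",**c,p=s["position"],Rt=s["tcp_rot"]);print(s["position"],s["tcp_rot"])
E
```

```text
t: 2.72
position: [580.8, -55.4, 284.1]
tcp_rot: [[-0.245, 0.969, -0.01], [0.969, 0.245, 0.013], [0.015, -0.007, -1.0]]
ft_force: [1.1, -0.9, 0.8]
opening: -0.1
[580.824 -55.415 284.091] [[-0.245  0.969 -0.01 ]
 [ 0.969  0.245  0.013]
 [ 0.015 -0.007 -1.   ]]
```

View pics/w1.png

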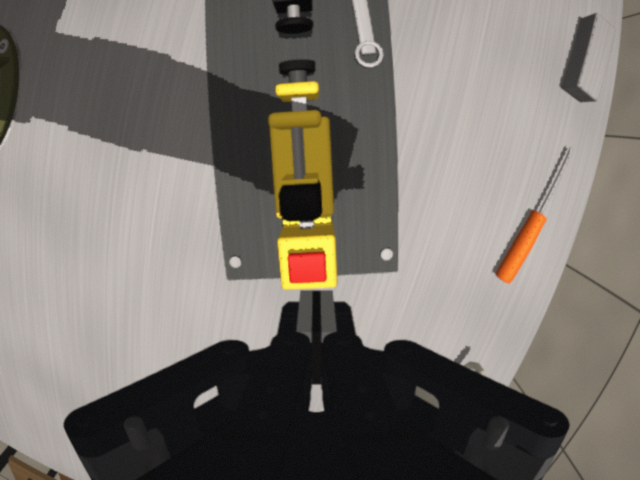

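```bash
python3 - <<'E'
from h import *
im=cv2.imread("pics/w1.png");cv2.imwrite("pics/w1c.png",cv2.resize(im[40:300,215:415],None,fx=3,fy=2.3,interpolation=cv2.INTER_CUBIC))
E
```

```text
(no output)
```

View pics/w1c.png

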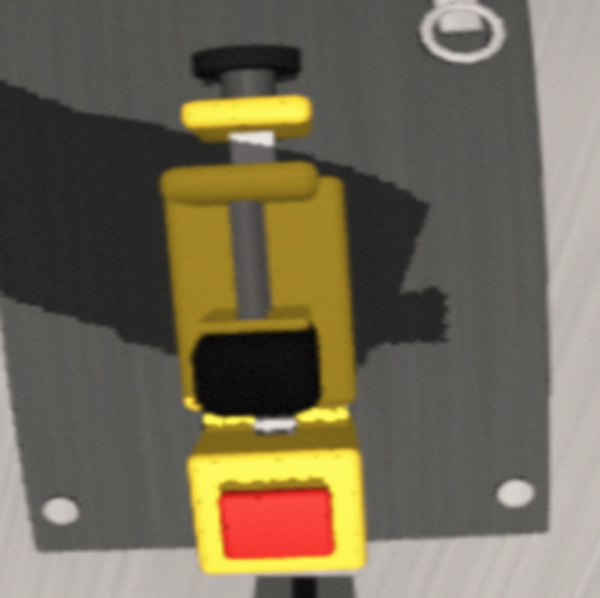

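```bash
cat >> h.py <<'E'
def fish(c,uv,z):
    K=c["camera_matrix"];d=np.array([(uv[0]-K[0,2])/K[0,0],(uv[1]-K[1,2])/K[1,1]]);r=np.linalg.norm(d)
    v=np.array([*(d/r*np.sin(r)),np.cos(r)]) if r>0 else np.array([0,0,1.])
    d=c["R"].T@v;o=-c["R"].T@c["t"];return o+d*(z-o[2])/d[2]
def crop(p,x0,y0,fx,fy): return (x0+p[0]/fx,y0+p[1]/fy)
E
python3 - <<'E'
from h import *
c=np.load("w1.npz");g=lambda p,z:fish(c,crop(p,215,40,3,2.3),z)
for n,p,z in(("tab",(277,522),104),("trigfrontL",(163,170),147),("trigfrontR",(316,164),147),("jawL",(182,112),85),("jawR",(311,108),85),("gripL",(200,345),144),("gripR",(316,340),144),("cornerL",(36,551),12),("cornerR",(548,531),12),("blockFL",(192,457),88),("blockFR",(360,452),88)):
    print(n,g(p,z)[:2])
E
```

```text
tab [ 583.168 -102.229]
trigfrontL [524.295  22.577]
trigfrontR [560.715  33.306]
jawL [515.383  48.721]
jawR [552.892  59.301]
gripL [546.696 -32.017]
gripR [575.105 -23.175]
cornerL [ 496.918 -176.259]
cornerR [ 695.48  -113.583]
blockFL [551.204 -87.014]
blockFR [602.146 -71.828]
```

```bash
cat >> h.py <<'E'
O=np.array([557.8,-20.]);U=np.array([-.2974,.9548]);V=np.array([-.9548,-.2974])
def togo(cx,cy,z):
    s=ctrl.state();R=s["tcp_rot"];w=np.append(O+cx*U+cy*V,z)
    return R.T@(w-s["position"])/10
def where():
    s=ctrl.state();d=s["position"][:2]-O;f=s["ft_force"]
    R=s["tcp_rot"]
    return dict(t=s["t"],cx=round(d@U,1),cy=round(d@V,1),z=round(s["position"][2],1),yaw=round(float(np.degrees(np.arctan2(R[1,0],R[0,0]))),2),Fx=round(f[:2]@U,2),Fy=round(f[:2]@V,2),Fz=round(f[2],2),tilt=R[:,2])
E
python3 -c "
from h import *
print(where(),togo(75,0,175))"
```

```text
{'t': 2.775, 'cx': np.float64(-41.3), 'cy': np.float64(-10.7), 'z': np.float64(284.1), 'yaw': 104.14, 'Fx': np.float64(-0.26), 'Fy': np.float64(0.06), 'Fz': np.float64(0.06), 'tilt': array([-0.01 ,  0.013, -1.   ])} [11.39  -1.629 11.094]
```

```bash
python3 -m pendant '[{"translation":[2.8,-0.4,2],"turn":-0.8},{"translation":[2.8,-0.4,2],"turn":-0.8},{"translation":[2.8,-0.4,2],"turn":-0.8},{"translation":[2.8,-0.4,2],"turn":-0.8},{"translation":[0,0,0],"turn":0}]' 0
python3 - <<'E'
from h import *
print(where(),togo(75,0,175),togo(73,0,108))
c=ctrl.get_calibration("wrist");im=ctrl.camera("wrist");cv2.imwrite("pics/w2.png",im[:,:,::-1]);np.savez("w2.npz",**c)
E
```

```text
t: 3.4
position: [531.0, 44.9, 202.8]
tcp_rot: [[-0.283, 0.959, -0.012], [0.959, 0.283, 0.01], [0.013, -0.008, -1.0]]
ft_force: [0.3, -1.3, -0.4]
opening: -0.2
{'t': 3.4, 'cx': np.float64(69.9), 'cy': np.float64(6.3), 'z': np.float64(202.8), 'yaw': 106.44, 'Fx': np.float64(-1.29), 'Fy': np.float64(0.1), 'Fz': np.float64(-0.44), 'tilt': array([-0.012,  0.01 , -1.   ])} [0.482 0.649 2.783] [0.194 0.708 9.479]
```

View pics/w2.png

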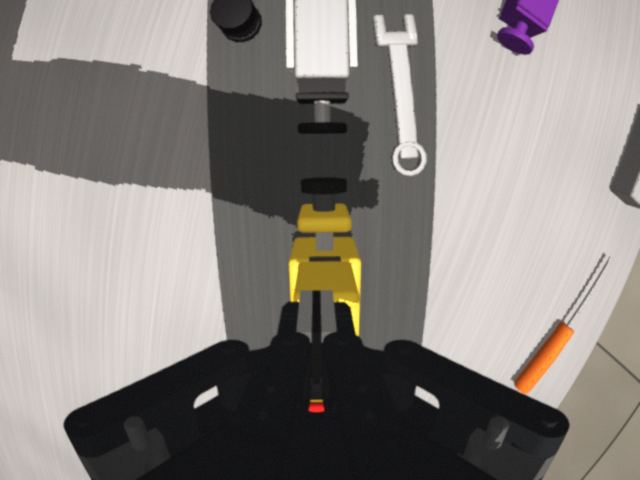

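```bash
python3 - <<'E'
from h import *
im=cv2.imread("pics/w2.png");cv2.imwrite("pics/w2c.png",cv2.resize(im[170:350,250:400],None,fx=4,fy=3.3,interpolation=cv2.INTER_CUBIC))
c=np.load("w2.npz")
print(proj.__name__)
for uv,z in(((291,262),147),((360,262),147),((293,290),147),((360,290),147),((303,207),85),((349,207),85),((321,126),55)):
    w=fish(c,uv,z)[:2]-O;print(uv,z,w@U,w@V)
E
```

```text
proj
(291, 262) 147 71.92691872136176 20.956706848539515
(360, 262) 147 71.43175395700788 -18.167321501377977
(293, 290) 147 54.632403170156316 20.431445593487293
(360, 290) 147 54.10077657760362 -18.605116956886608
(303, 207) 85 91.69447279916882 16.293992182147413
(349, 207) 85 91.32387889952402 -16.52270732931418
(321, 126) 55 149.77460808732917 2.584099920680642
```

View pics/w2c.png

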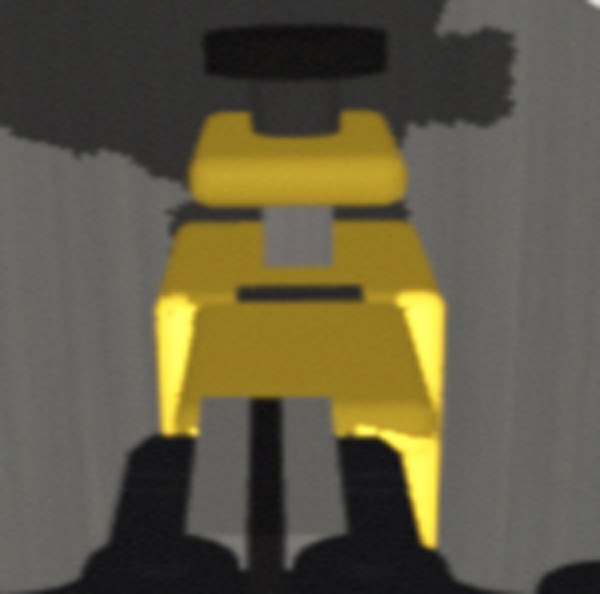

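```bash
python3 -m pendant '[{"translation":[0.4,0.7,0.5],"turn":-0.8},{"translation":[0,0,3],"turn":0},{"translation":[0,0,3],"turn":0},{"translation":[0,0,2],"turn":0},{"translation":[0,0,0],"turn":0}]' 0
python3 -c "
from h import *
print(where(),togo(70,0,108))"
```

```text
t: 4.08
position: [544.1, 46.7, 120.0]
tcp_rot: [[-0.289, 0.957, -0.0], [0.957, 0.289, 0.009], [0.009, 0.002, -1.0]]
ft_force: [-0.5, -0.1, 0.1]
opening: 0.2
{'t': 4.075, 'cx': np.float64(67.7), 'cy': np.float64(-6.8), 'z': np.float64(120.0), 'yaw': 106.77, 'Fx': np.float64(0.03), 'Fy': np.float64(0.47), 'Fz': np.float64(0.06), 'tilt': array([-0.   ,  0.009, -1.   ])} [ 0.212 -0.682  1.2  ]
```

```bash
python3 -m pendant '[{"translation":[0.2,-0.5,1.2],"turn":0},{"translation":[0,0,0],"turn":0}]' 0
python3 -c "
from h import *
print(where(),togo(70,0,108))"
```

```text
t: 4.32
position: [540.1, 46.7, 108.8]
tcp_rot: [[-0.287, 0.958, 0.002], [0.958, 0.287, 0.009], [0.008, 0.004, -1.0]]
ft_force: [0.3, -0.5, -0.2]
opening: 0.1
{'t': 4.325, 'cx': np.float64(68.9), 'cy': np.float64(-2.9), 'z': np.float64(108.8), 'yaw': 106.7, 'Fx': np.float64(-0.56), 'Fy': np.float64(-0.1), 'Fz': np.float64(-0.17), 'tilt': array([ 0.002,  0.009, -1.   ])} [ 0.107 -0.295  0.079]
```

```bash
python3 -m pendant '[{"translation":[-0.6,-0.1,0],"turn":-0.3},{"translation":[-0.6,-0.1,0],"turn":-0.3},{"translation":[-0.6,0,0],"turn":0}]' 0
python3 -c "
from h import *
print(where(),togo(26,0,108))"
```

```text
t: 4.7
position: [544.5, 30.7, 110.0]
tcp_rot: [[-0.3, 0.954, 0.004], [0.954, 0.3, 0.015], [0.013, 0.008, -1.0]]
ft_force: [-0.7, 6.2, -1.2]
opening: 0.2
{'t': 4.7, 'cx': np.float64(52.4), 'cy': np.float64(-2.4), 'z': np.float64(110.0), 'yaw': 107.47, 'Fx': np.float64(6.1), 'Fy': np.float64(-1.19), 'Fz': np.float64(-1.19), 'tilt': array([ 0.004,  0.015, -1.   ])} [-2.639 -0.245  0.159]
```

```bash
python3 -m pendant '[{"translation":[-0.7,-0.1,0],"turn":0},{"translation":[-0.7,0,0],"turn":0},{"translation":[-0.7,0,0],"turn":0}]' 0
python3 -c "
from h import *
print(where(),togo(26,0,108))"
python3 -m pendant '[{"translation":[-0.4,0,0],"turn":0}]' 0;python3 -c "
from h import *
print(where(),togo(26,0,108))"
```

```text
t: 5.08
position: [549.6, 14.2, 110.1]
tcp_rot: [[-0.303, 0.953, 0.003], [0.953, 0.303, 0.027], [0.024, 0.011, -1.0]]
ft_force: [-2.4, 7.9, -0.1]
opening: 0.2
{'t': 5.075, 'cx': np.float64(35.1), 'cy': np.float64(-2.4), 'z': np.float64(110.1), 'yaw': 107.67, 'Fx': np.float64(8.28), 'Fy': np.float64(-0.08), 'Fz': np.float64(-0.12), 'tilt': array([ 0.003,  0.027, -1.   ])} [-0.914 -0.244  0.188]
t: 5.2
position: [550.4, 11.4, 110.2]
tcp_rot: [[-0.304, 0.953, 0.002], [0.952, 0.304, 0.03], [0.028, 0.011, -1.0]]
ft_force: [-0.6, 6.3, -1.1]
opening: -0.2
{'t': 5.2, 'cx': np.float64(32.2), 'cy': np.float64(-2.3), 'z': np.float64(110.2), 'yaw': 107.72, 'Fx': np.float64(6.21), 'Fy': np.float64(-1.35), 'Fz': np.float64(-1.08), 'tilt': array([ 0.002,  0.03 , -1.   ])} [-0.625 -0.239  0.198]
```

```bash
python3 -m pendant '[{"translation":[-0.5,0,0],"turn":0},{"translation":[-0.4,0,0],"turn":0}]' 0
python3 -c "
from h import *
print(where())"
python3 -m pendant '[{"translation":[-0.3,0,0],"turn":0}]' 0;python3 -c "
from h import *
print(where())"
```

```text
t: 5.45
position: [552.3, 5.4, 110.3]
tcp_rot: [[-0.306, 0.952, 0.001], [0.951, 0.306, 0.037], [0.035, 0.012, -0.999]]
ft_force: [-1.7, 6.3, -0.4]
opening: 0.1
{'t': 5.45, 'cx': np.float64(25.9), 'cy': np.float64(-2.4), 'z': np.float64(110.3), 'yaw': 107.83, 'Fx': np.float64(6.49), 'Fy': np.float64(-0.21), 'Fz': np.float64(-0.43), 'tilt': array([ 0.001,  0.037, -0.999])}
t: 5.58
position: [552.4, 5.1, 110.3]
tcp_rot: [[-0.307, 0.952, -0.001], [0.951, 0.307, 0.044], [0.042, 0.013, -0.999]]
ft_force: [-4.3, 13.8, 0.3]
opening: -0.1
{'t': 5.575, 'cx': np.float64(25.6), 'cy': np.float64(-2.3), 'z': np.float64(110.3), 'yaw': 107.92, 'Fx': np.float64(14.41), 'Fy': np.float64(-0.01), 'Fz': np.float64(0.27), 'tilt': array([-0.001,  0.044, -0.999])}
```

```bash
python3 -m pendant '[{"translation":[2.2,0.1,0.1],"turn":0},{"translation":[2,0.1,0.1],"turn":0},{"translation":[0,0,0],"turn":0}]' 0
python3 - <<'E'
from h import *
print(where(),togo(27,0,108))
im=ctrl.camera("wrist");cv2.imwrite("pics/w3.png",im[:,:,::-1])
E
```

```text
t: 5.95
position: [541.9, 45.4, 111.1]
tcp_rot: [[-0.307, 0.952, 0.001], [0.951, 0.306, 0.042], [0.039, 0.014, -0.999]]
ft_force: [0.2, -0.1, 0.3]
opening: -0.1
{'t': 5.95, 'cx': np.float64(67.2), 'cy': np.float64(-4.2), 'z': np.float64(111.1), 'yaw': 107.87, 'Fx': np.float64(-0.11), 'Fy': np.float64(-0.14), 'Fz': np.float64(0.34), 'tilt': array([ 0.001,  0.042, -0.999])} [-4.024 -0.466  0.141]
```

View pics/w3.png

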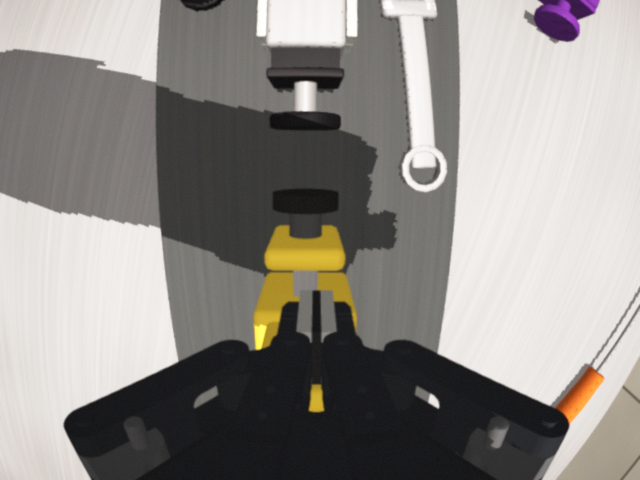

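```bash
python3 -m pendant '[{"translation":[-1.4,-0.2,0.1],"turn":0.2},{"translation":[-1.4,-0.1,0],"turn":0.2},{"translation":[-1.2,0,0],"turn":0}]' 0
python3 -c "
from h import *
print(where())"
python3 -m pendant '[{"translation":[-0.4,0,0],"turn":0}]' 0;python3 -c "
from h import *
print(where())"
```

```text
t: 6.38
position: [553.1, 10.1, 110.6]
tcp_rot: [[-0.304, 0.953, 0.004], [0.951, 0.303, 0.055], [0.051, 0.02, -0.998]]
ft_force: [-5.2, 7.4, 5.7]
opening: -0.2
{'t': 6.375, 'cx': np.float64(30.1), 'cy': np.float64(-4.4), 'z': np.float64(110.6), 'yaw': 107.69, 'Fx': np.float64(8.61), 'Fy': np.float64(2.71), 'Fz': np.float64(5.66), 'tilt': array([ 0.004,  0.055, -0.998])}
t: 6.5
position: [554.1, 6.7, 110.7]
tcp_rot: [[-0.303, 0.953, 0.003], [0.951, 0.303, 0.058], [0.055, 0.021, -0.998]]
ft_force: [-2.5, 7.2, 3.3]
opening: -0.1
{'t': 6.5, 'cx': np.float64(26.6), 'cy': np.float64(-4.4), 'z': np.float64(110.7), 'yaw': 107.69, 'Fx': np.float64(7.64), 'Fy': np.float64(0.24), 'Fz': np.float64(3.26), 'tilt': array([ 0.003,  0.058, -0.998])}
```

```bash
python3 -m pendant '[{"translation":[2.1,-0.1,0.2],"turn":0},{"translation":[2.1,-0.2,0.1],"turn":0},{"translation":[0,-0.2,0],"turn":0}]' 0
python3 - <<'E'
from h import *
print(where())
c=ctrl.get_calibration("wrist");im=ctrl.camera("wrist");cv2.imwrite("pics/w4.png",im[:,:,::-1]);np.savez("w4.npz",**c)
im=ctrl.camera("side")[:,:,::-1];cv2.imwrite("pics/s4.png",cv2.resize(im[160:340,190:390],None,fx=3,fy=3,interpolation=cv2.INTER_CUBIC))
E
```

```text
t: 6.88
position: [536.2, 45.2, 109.6]
tcp_rot: [[-0.301, 0.954, 0.004], [0.952, 0.3, 0.057], [0.053, 0.021, -0.998]]
ft_force: [-0.0, -0.1, 0.3]
opening: 0.1
{'t': 6.875, 'cx': np.float64(68.7), 'cy': np.float64(1.3), 'z': np.float64(109.6), 'yaw': 107.53, 'Fx': np.float64(-0.07), 'Fy': np.float64(0.07), 'Fz': np.float64(0.28), 'tilt': array([ 0.004,  0.057, -0.998])}
```

View pics/w4.png

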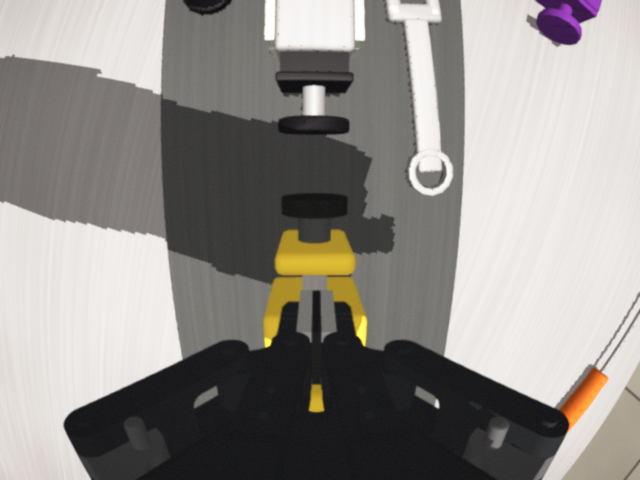

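View pics/s4.png

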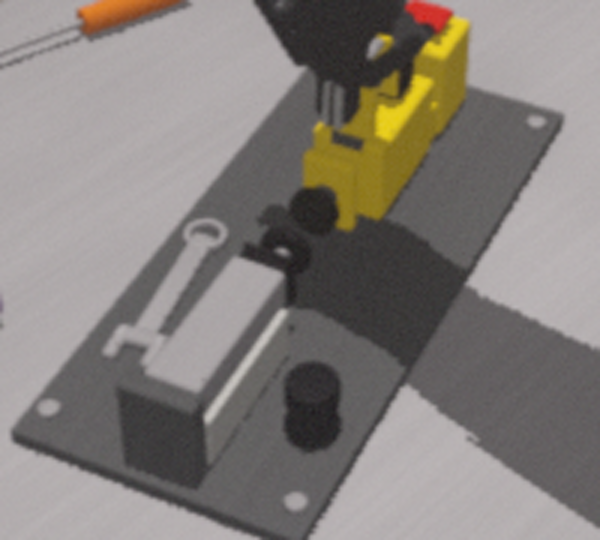

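```bash
python3 - <<'E'
from h import *
for f,pts in(("w2",(("jawtopback L",(250+188/4,170+195/3.3),85),("padfrontz~73",(324,180),73),("disc near z74",(322,131),74),("jaw front top",(324,205),85))),("w4",(("jaw top front",(315,233),85),("jaw top back",(315,275),85),("pad front",(315,195),73),("disc near",(314,131),74)))):
    c=np.load(f+".npz")
    for n,uv,z in pts:
        w=fish(c,uv,z)[:2]-O;print(f,n,w@U,w@V)
im=cv2.imread("pics/w4.png");cv2.imwrite("pics/w4c.png",cv2.resize(im[90:350,220:410],None,fx=3,fy=2.3,interpolation=cv2.INTER_CUBIC))
E
```

```text
w2 jawtopback L 75.50247125651416 21.011944111413925
w2 padfrontz~73 109.47726225391142 0.9893301691698653
w2 disc near z74 145.53564788187157 2.014174859181432
w2 jaw front top 92.9445946650547 1.3146577153668106
w4 jaw top front 96.3779014804227 1.3798853675536022
w4 jaw top back 75.61872495511945 1.3263476514101213
w4 pad front 112.87443505554859 1.2080412855618425
w4 disc near 144.26053553907764 1.8017543402567322
```

View pics/w4c.png

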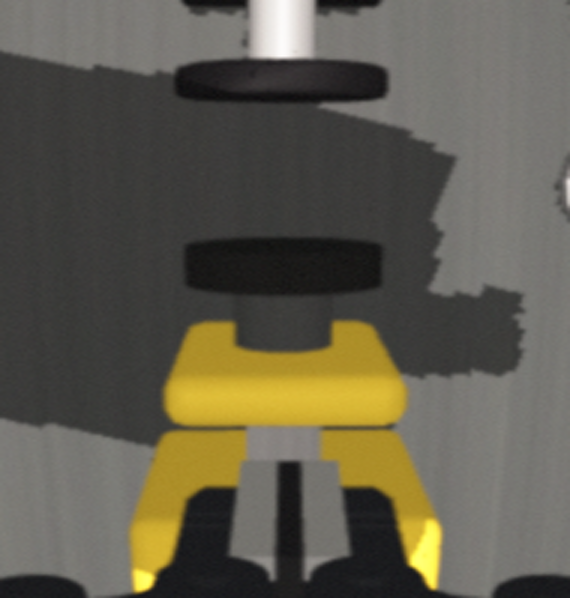

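```bash
python3 -m pendant '[{"translation":[-1.4,0,0.1],"turn":0},{"translation":[-1.4,0,0.1],"turn":0},{"translation":[-1.2,0,0.1],"turn":0}]' 0
python3 - <<'E'
from h import *
print(where())
c=ctrl.get_calibration("wrist");im=ctrl.camera("wrist");cv2.imwrite("pics/w5.png",im[:,:,::-1]);np.savez("w5.npz",**c)
im=ctrl.camera("scene")[:,:,::-1];cv2.imwrite("pics/sc5.png",cv2.resize(im[190:360,180:420],None,fx=3.2,fy=3.2,interpolation=cv2.INTER_CUBIC))
E
```

```text
t: 7.35
position: [548.1, 9.3, 108.7]
tcp_rot: [[-0.302, 0.953, 0.004], [0.951, 0.301, 0.067], [0.063, 0.024, -0.998]]
ft_force: [-8.8, 6.5, 18.5]
opening: -0.2
{'t': 7.35, 'cx': np.float64(30.8), 'cy': np.float64(0.6), 'z': np.float64(108.7), 'yaw': 107.64, 'Fx': np.float64(8.79), 'Fy': np.float64(6.48), 'Fz': np.float64(18.46), 'tilt': array([ 0.004,  0.067, -0.998])}
```

View pics/w5.png

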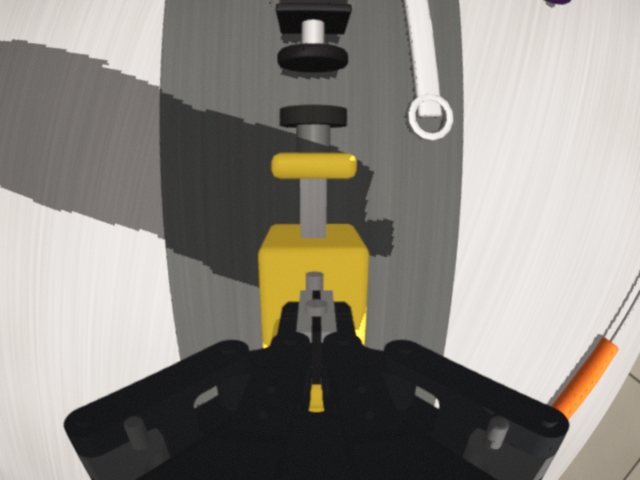

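View pics/sc5.png

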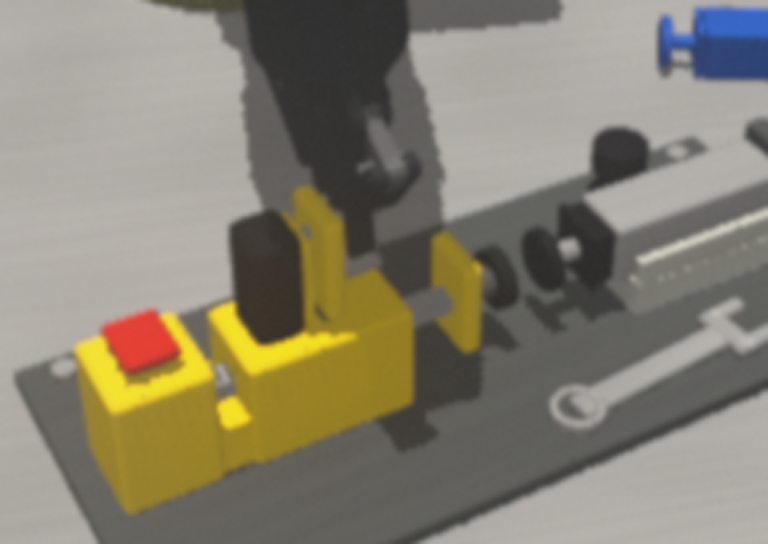

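```bash
python3 - <<'E'
from h import *
c=np.load("w5.npz")
for n,uv,z in(("jaw top front",(314,154),85),("jaw top back",(314,180),85),("pad front",(314,107),73),("disc near",(314,67),74),("housing front",(314,226),80)):
    w=fish(c,uv,z)[:2]-O;print(n,w@U,w@V)
E
python3 -m pendant '[{"translation":[0,0,-0.5],"turn":0}]' 0
python3 -c "
from h import *
print(where())"
```

```text
jaw top front 95.47704328086164 1.2860092150801625
jaw top back 83.58936852151737 1.2354133053279241
pad front 118.6528358710335 1.1676964543383692
disc near 138.67278133130367 1.2871848720980306
housing front 61.25819959575918 1.054274914770378
t: 7.58
position: [547.6, 8.1, 113.2]
tcp_rot: [[-0.301, 0.954, 0.003], [0.952, 0.3, 0.068], [0.064, 0.023, -0.998]]
ft_force: [-1.2, 7.2, -3.5]
opening: 0.1
{'t': 7.575, 'cx': np.float64(29.9), 'cy': np.float64(1.4), 'z': np.float64(113.2), 'yaw': 107.53, 'Fx': np.float64(7.24), 'Fy': np.float64(-0.99), 'Fz': np.float64(-3.52), 'tilt': array([ 0.003,  0.068, -0.998])}
```

```bash
cat >> h.py <<'E'
def sidepic(name):
    im=ctrl.camera("side")[:,:,::-1];cv2.imwrite(f"pics/{name}.png",cv2.resize(im[150:280,250:360],None,fx=4.5,fy=4.5,interpolation=cv2.INTER_CUBIC))
def scpic(name):
    im=ctrl.camera("scene")[:,:,::-1];cv2.imwrite(f"pics/{name}.png",cv2.resize(im[230:350,190:400],None,fx=3.6,fy=3.6,interpolation=cv2.INTER_CUBIC))
E
python3 -m pendant '[{"translation":[-0.4,0,0],"turn":0}]' 0
python3 -c "
from h import *
print(where());sidepic('s6');scpic('sc6')"
python3 -m pendant '[{"translation":[1.0,0,0.1],"turn":0},{"translation":[1,0,0.1],"turn":0}]' 0
python3 -c "
from h import *
print(where());sidepic('s7');scpic('sc7')
a=cv2.imread('pics/s6.png');b=cv2.imread('pics/s7.png')
a=cv2.vconcat([cv2.imread('pics/sc6.png'),cv2.imread('pics/sc7.png')]);a=cv2.resize(a,(525,600));cv2.imwrite('pics/c67.png',a)"
```

```text
t: 7.7
position: [548.6, 5.3, 113.5]
tcp_rot: [[-0.301, 0.954, 0.002], [0.951, 0.3, 0.072], [0.068, 0.024, -0.997]]
ft_force: [-2.7, 7.4, 7.8]
opening: -0.2
{'t': 7.7, 'cx': np.float64(26.9), 'cy': np.float64(1.3), 'z': np.float64(113.5), 'yaw': 107.56, 'Fx': np.float64(7.86), 'Fy': np.float64(0.43), 'Fz': np.float64(7.83), 'tilt': array([ 0.002,  0.072, -0.997])}
t: 8.05
position: [543.1, 23.4, 112.9]
tcp_rot: [[-0.298, 0.954, 0.003], [0.952, 0.297, 0.072], [0.068, 0.024, -0.997]]
ft_force: [0.2, -0.3, -0.7]
opening: -0.1
{'t': 8.05, 'cx': np.float64(45.8), 'cy': np.float64(1.2), 'z': np.float64(112.9), 'yaw': 107.41, 'Fx': np.float64(-0.34), 'Fy': np.float64(-0.08), 'Fz': np.float64(-0.73), 'tilt': array([ 0.003,  0.072, -0.997])}
```

View pics/c67.png

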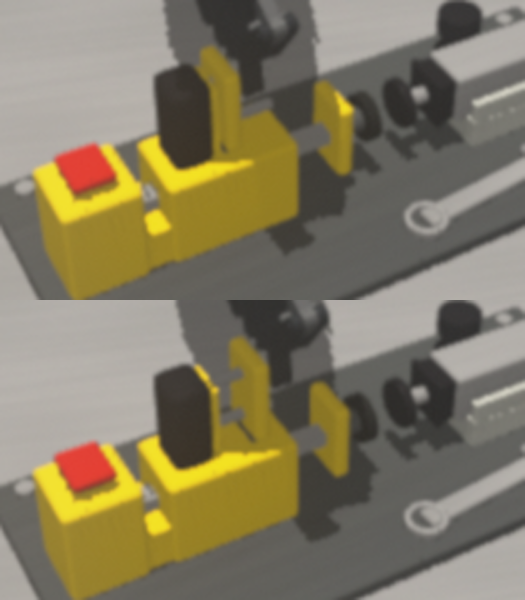

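```bash
python3 -m pendant '[{"translation":[1.1,0,-0.1],"turn":0},{"translation":[1.1,0,-0.1],"turn":0},{"translation":[0,0,-0.1],"turn":0}]' 0
python3 -c "
from h import *
print(where());scpic('sc8')"
```

```text
t: 8.52
position: [535.6, 46.2, 117.3]
tcp_rot: [[-0.3, 0.954, 0.002], [0.951, 0.299, 0.072], [0.068, 0.024, -0.997]]
ft_force: [-0.1, 0.4, -0.7]
opening: -0.3
{'t': 8.525, 'cx': np.float64(69.8), 'cy': np.float64(1.5), 'z': np.float64(117.3), 'yaw': 107.52, 'Fx': np.float64(0.4), 'Fy': np.float64(-0.02), 'Fz': np.float64(-0.7), 'tilt': array([ 0.002,  0.072, -0.997])}
```

View pics/sc8.png

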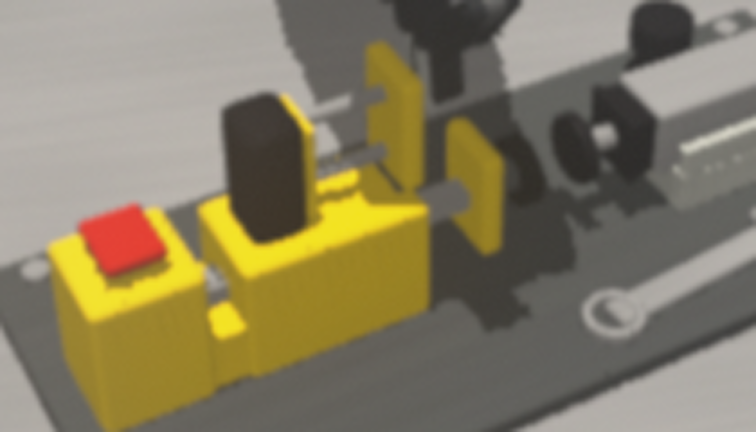

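```bash
python3 -m pendant '[{"translation":[-1.4,0,-0.1],"turn":0},{"translation":[-1.4,0,-0.1],"turn":0},{"translation":[-1.2,0,-0.1],"turn":0}]' 0
python3 -c "
from h import *
print(where())"
python3 -m pendant '[{"translation":[-0.4,0,0],"turn":0}]' 0
python3 -c "
from h import *
print(where())"
python3 -m pendant '[{"translation":[1.0,0,0],"turn":0},{"translation":[1,0,0],"turn":0},{"translation":[1.1,0,0],"turn":0},{"translation":[1.1,0,0],"turn":0},{"translation":[0,0,0],"turn":0}]' 0
python3 -c "
from h import *
print(where());scpic('sc9')"
```

```text
t: 8.95
position: [546.5, 11.8, 117.6]
tcp_rot: [[-0.304, 0.953, -0.001], [0.949, 0.303, 0.085], [0.081, 0.025, -0.996]]
ft_force: [-1.8, 9.4, 1.2]
opening: 0.1
{'t': 8.95, 'cx': np.float64(33.7), 'cy': np.float64(1.3), 'z': np.float64(117.6), 'yaw': 107.76, 'Fx': np.float64(9.46), 'Fy': np.float64(-1.1), 'Fz': np.float64(1.25), 'tilt': array([-0.001,  0.085, -0.996])}
t: 9.07
position: [547.6, 8.5, 117.5]
tcp_rot: [[-0.304, 0.953, -0.002], [0.949, 0.303, 0.088], [0.085, 0.025, -0.996]]
ft_force: [-3.5, 7.4, 5.3]
opening: -0.1
{'t': 9.075, 'cx': np.float64(30.2), 'cy': np.float64(1.3), 'z': np.float64(117.5), 'yaw': 107.75, 'Fx': np.float64(8.13), 'Fy': np.float64(1.14), 'Fz': np.float64(5.33), 'tilt': array([-0.002,  0.088, -0.996])}
t: 9.7
position: [534.4, 49.3, 121.2]
tcp_rot: [[-0.303, 0.953, -0.001], [0.949, 0.302, 0.086], [0.083, 0.025, -0.996]]
ft_force: [0.0, 0.7, 0.2]
opening: 0.0
{'t': 9.7, 'cx': np.float64(73.1), 'cy': np.float64(1.7), 'z': np.float64(121.2), 'yaw': 107.7, 'Fx': np.float64(0.63), 'Fy': np.float64(-0.2), 'Fz': np.float64(0.2), 'tilt': array([-0.001,  0.086, -0.996])}
```

View pics/sc9.png

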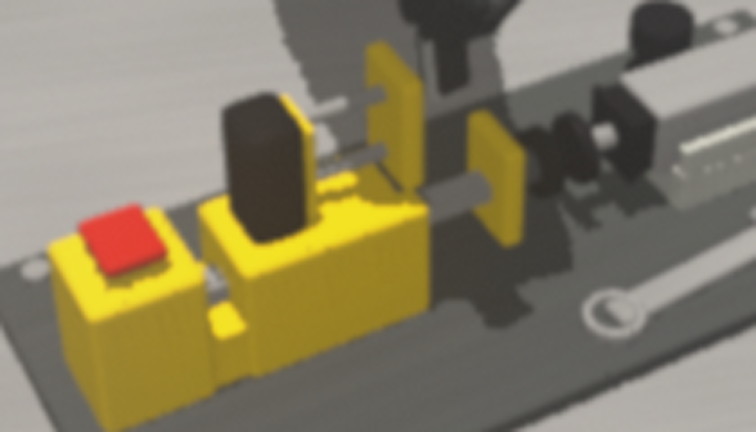

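```bash
python3 -m pendant '[{"translation":[-1.5,0,0],"turn":0},{"translation":[-1.5,0,0],"turn":0},{"translation":[-1.3,0,-0.1],"turn":0}]' 0
python3 -c "
from h import *
print(where())"
python3 -m pendant '[{"translation":[-0.4,0,0],"turn":0}]' 0
python3 -c "
from h import *
print(where())"
```

```text
t: 10.12
position: [546.7, 11.8, 119.9]
tcp_rot: [[-0.306, 0.952, -0.003], [0.947, 0.305, 0.099], [0.095, 0.027, -0.995]]
ft_force: [-3.8, 8.6, 3.0]
opening: 0.0
{'t': 10.125, 'cx': np.float64(33.6), 'cy': np.float64(1.2), 'z': np.float64(119.9), 'yaw': 107.92, 'Fx': np.float64(9.35), 'Fy': np.float64(1.07), 'Fz': np.float64(2.98), 'tilt': array([-0.003,  0.099, -0.995])}
t: 10.25
position: [547.8, 8.3, 119.9]
tcp_rot: [[-0.306, 0.952, -0.004], [0.947, 0.305, 0.103], [0.099, 0.028, -0.995]]
ft_force: [-2.9, 7.8, 5.1]
opening: 0.1
{'t': 10.25, 'cx': np.float64(30.0), 'cy': np.float64(1.1), 'z': np.float64(119.9), 'yaw': 107.9, 'Fx': np.float64(8.32), 'Fy': np.float64(0.42), 'Fz': np.float64(5.06), 'tilt': array([-0.004,  0.103, -0.995])}
```

```bash
python3 -m pendant '[{"translation":[1.0,0,0],"turn":0},{"translation":[1,0,0.1],"turn":0},{"translation":[1.1,0,0.1],"turn":0},{"translation":[1.1,0,0.1],"turn":0},{"translation":[0,0,0],"turn":0}]' 0
python3 -c "
from h import *
print(where());scpic('sc10')"
```

```text
t: 10.88
position: [534.6, 48.8, 120.6]
tcp_rot: [[-0.304, 0.953, -0.003], [0.948, 0.303, 0.101], [0.097, 0.028, -0.995]]
ft_force: [0.2, 0.4, -0.5]
opening: -0.0
{'t': 10.875, 'cx': np.float64(72.6), 'cy': np.float64(1.6), 'z': np.float64(120.6), 'yaw': 107.81, 'Fx': np.float64(0.33), 'Fy': np.float64(-0.35), 'Fz': np.float64(-0.47), 'tilt': array([-0.003,  0.101, -0.995])}
```

View pics/sc10.png

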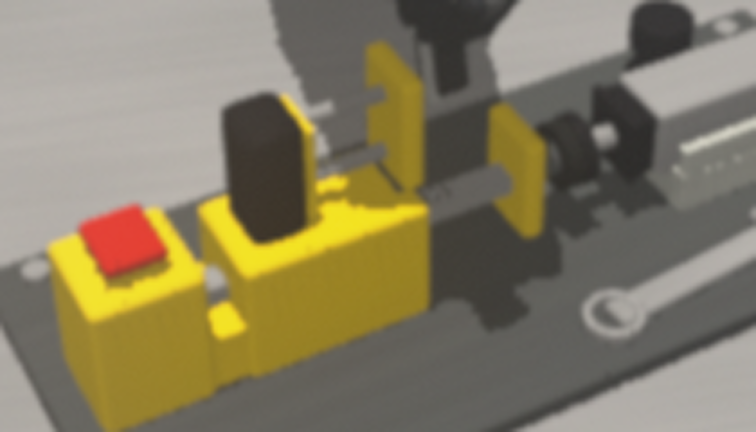

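```bash
python3 -m pendant '[{"translation":[-1.4,0,0],"turn":0},{"translation":[-1.3,0,0],"turn":0}]' 0
python3 -c "
from h import *
print(where())"
for i in 1; do python3 -m pendant '[{"translation":[-0.5,0,0],"turn":0}]' 0; python3 -c "
from h import *
print(where())"; done
python3 -m pendant '[{"translation":[-0.5,0,0],"turn":0}]' 0; python3 -c "
from h import *
print(where())"
```

```text
t: 11.18
position: [542.5, 25.5, 119.1]
tcp_rot: [[-0.307, 0.952, -0.004], [0.946, 0.306, 0.109], [0.105, 0.029, -0.994]]
ft_force: [-4.8, 9.2, 10.3]
opening: 0.3
{'t': 11.175, 'cx': np.float64(48.0), 'cy': np.float64(1.1), 'z': np.float64(119.1), 'yaw': 107.98, 'Fx': np.float64(10.24), 'Fy': np.float64(1.89), 'Fz': np.float64(10.35), 'tilt': array([-0.004,  0.109, -0.994])}
t: 11.3
position: [543.8, 21.4, 119.2]
tcp_rot: [[-0.307, 0.952, -0.005], [0.945, 0.305, 0.113], [0.109, 0.03, -0.994]]
ft_force: [-4.3, 7.8, 6.5]
opening: 0.2
{'t': 11.3, 'cx': np.float64(43.7), 'cy': np.float64(1.0), 'z': np.float64(119.2), 'yaw': 107.97, 'Fx': np.float64(8.76), 'Fy': np.float64(1.82), 'Fz': np.float64(6.46), 'tilt': array([-0.005,  0.113, -0.994])}
t: 11.42
position: [544.8, 18.5, 119.2]
tcp_rot: [[-0.307, 0.952, -0.006], [0.945, 0.306, 0.119], [0.116, 0.031, -0.993]]
ft_force: [-5.2, 10.5, 7.7]
opening: -0.2
{'t': 11.425, 'cx': np.float64(40.6), 'cy': np.float64(1.0), 'z': np.float64(119.2), 'yaw': 108.01, 'Fx': np.float64(11.56), 'Fy': np.float64(1.81), 'Fz': np.float64(7.66), 'tilt': array([-0.006,  0.119, -0.993])}
```

```bash
python3 -m pendant '[{"translation":[-0.5,0,0],"turn":0}]' 0 >/dev/null;  python3 -c "
from h import *
print(where())"
python3 -m pendant '[{"translation":[-0.5,0,0],"turn":0}]' 0 >/dev/null; python3 -c "
from h import *
print(where())"
```

```text
{'t': 11.55, 'cx': np.float64(37.7), 'cy': np.float64(1.0), 'z': np.float64(119.3), 'yaw': 108.06, 'Fx': np.float64(12.21), 'Fy': np.float64(1.75), 'Fz': np.float64(8.07), 'tilt': array([-0.008,  0.126, -0.992])}
{'t': 11.675, 'cx': np.float64(35.0), 'cy': np.float64(1.0), 'z': np.float64(119.4), 'yaw': 108.11, 'Fx': np.float64(12.24), 'Fy': np.float64(2.15), 'Fz': np.float64(8.95), 'tilt': array([-0.009,  0.133, -0.991])}
```

```bash
python3 -m pendant '[{"translation":[-0.6,0,0],"turn":0}]' 0 >/dev/null;  python3 -c "
from h import *
print(where());scpic('sc11')"
```

```text
{'t': 11.8, 'cx': np.float64(31.4), 'cy': np.float64(0.9), 'z': np.float64(119.5), 'yaw': 108.18, 'Fx': np.float64(12.59), 'Fy': np.float64(2.66), 'Fz': np.float64(10.1), 'tilt': array([-0.01,  0.14, -0.99])}
```

View pics/sc11.png

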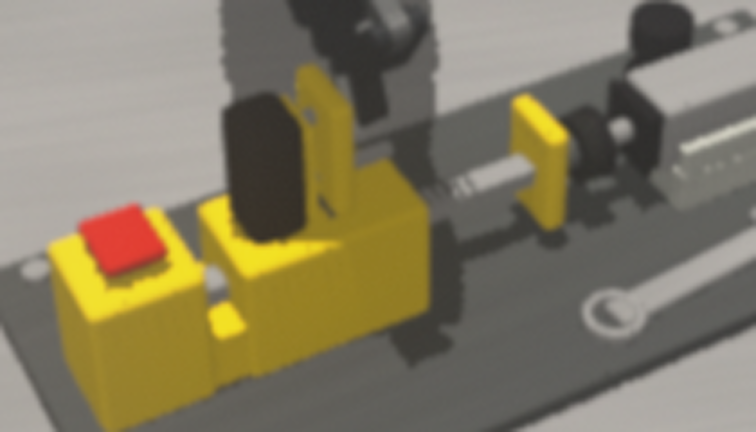

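```bash
python3 -m pendant '[{"translation":[1.0,0,0.1],"turn":0.2},{"translation":[1,0,0.1],"turn":0.2},{"translation":[1.1,0.1,0.2],"turn":0.2},{"translation":[1.1,0.1,0.2],"turn":0},{"translation":[0,0,0],"turn":0}]' 0 >/dev/null
python3 -c "
from h import *
print(where());scpic('sc12')"
```

```text
{'t': 12.475, 'cx': np.float64(73.2), 'cy': np.float64(-1.1), 'z': np.float64(118.9), 'yaw': 107.42, 'Fx': np.float64(0.48), 'Fy': np.float64(-0.05), 'Fz': np.float64(-0.08), 'tilt': array([-0.01 ,  0.138, -0.99 ])}
```

View pics/sc12.png

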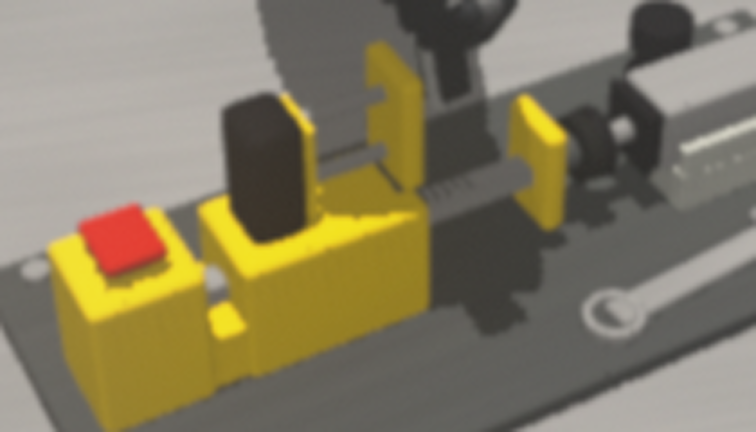

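```bash
python3 -m pendant '[{"translation":[-1.2,-0.1,0],"turn":0},{"translation":[-0.9,0,0],"turn":0}]' 0 >/dev/null
python3 -c "
from h import *
print(where())"
python3 -m pendant '[{"translation":[-0.5,0,0],"turn":0}]' 0 >/dev/null; python3 -c "
from h import *
print(where())"
python3 -m pendant '[{"translation":[-0.4,0,0],"turn":0}]' 0 >/dev/null; python3 -c "
from h import *
print(where())"
```

```text
{'t': 12.775, 'cx': np.float64(54.3), 'cy': np.float64(-1.0), 'z': np.float64(117.5), 'yaw': 107.56, 'Fx': np.float64(12.17), 'Fy': np.float64(3.19), 'Fz': np.float64(13.16), 'tilt': array([-0.009,  0.146, -0.989])}
{'t': 12.9, 'cx': np.float64(51.1), 'cy': np.float64(-1.0), 'z': np.float64(117.6), 'yaw': 107.6, 'Fx': np.float64(11.12), 'Fy': np.float64(2.23), 'Fz': np.float64(8.17), 'tilt': array([-0.01 ,  0.152, -0.988])}
{'t': 13.025, 'cx': np.float64(49.1), 'cy': np.float64(-1.0), 'z': np.float64(117.8), 'yaw': 107.64, 'Fx': np.float64(10.87), 'Fy': np.float64(0.3), 'Fz': np.float64(6.48), 'tilt': array([-0.012,  0.158, -0.987])}
```

```bash
python3 -m pendant '[{"translation":[-0.6,0,0],"turn":0}]' 0 >/dev/null; python3 -c "
from h import *
print(where())"
python3 -m pendant '[{"translation":[-0.5,0,0],"turn":0}]' 0 >/dev/null; python3 -c "
from h import *
print(where());scpic('sc13')"
```

```text
{'t': 13.15, 'cx': np.float64(45.5), 'cy': np.float64(-1.0), 'z': np.float64(117.8), 'yaw': 107.7, 'Fx': np.float64(12.56), 'Fy': np.float64(1.86), 'Fz': np.float64(10.8), 'tilt': array([-0.013,  0.165, -0.986])}
{'t': 13.275, 'cx': np.float64(43.3), 'cy': np.float64(-1.0), 'z': np.float64(118.0), 'yaw': 107.76, 'Fx': np.float64(15.49), 'Fy': np.float64(0.81), 'Fz': np.float64(9.34), 'tilt': array([-0.014,  0.173, -0.985])}
```

View pics/sc13.png

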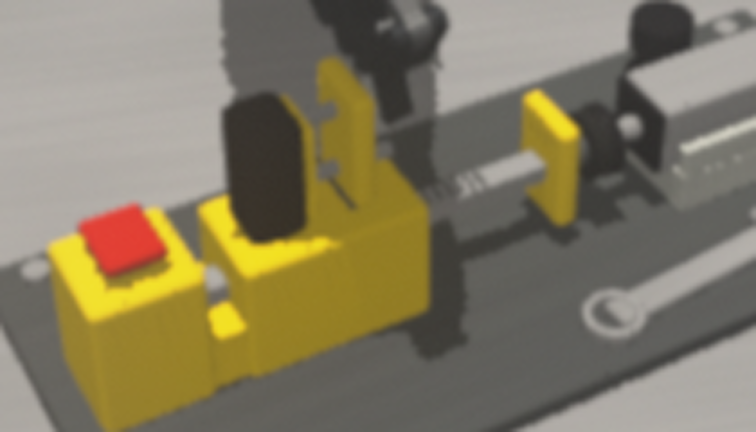

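```bash
python3 -m pendant '[{"translation":[-0.4,0,0],"turn":0}]' 0 >/dev/null; python3 -c "
from h import *
print(where())"
```

```text
{'t': 13.45, 'cx': np.float64(42.6), 'cy': np.float64(-1.0), 'z': np.float64(118.2), 'yaw': 107.84, 'Fx': np.float64(15.54), 'Fy': np.float64(0.1), 'Fz': np.float64(8.53), 'tilt': array([-0.016,  0.182, -0.983])}
```

```bash
python3 -m pendant '[{"translation":[-0.5,0,0],"turn":0}]' 0 >/dev/null; python3 -c "
from h import *
print(where())"
```

```text
{'t': 13.575, 'cx': np.float64(41.6), 'cy': np.float64(-1.0), 'z': np.float64(118.3), 'yaw': 107.95, 'Fx': np.float64(18.38), 'Fy': np.float64(1.78), 'Fz': np.float64(9.31), 'tilt': array([-0.018,  0.192, -0.981])}
```

```bash
python3 -m pendant '[{"translation":[-0.5,0,0],"turn":0}]' 0 >/dev/null; python3 -c "
from h import *
print(where())"
python3 -m pendant '[{"translation":[-0.45,0,0],"turn":0}]' 0 >/dev/null; python3 -c "
from h import *
print(where());im=ctrl.camera('scene')[:,:,::-1];cv2.imwrite('pics/sc14.png',cv2.resize(im[225:300,330:450],None,fx=6,fy=6,interpolation=cv2.INTER_CUBIC));print(where())"
```

```text
{'t': 13.7, 'cx': np.float64(41.0), 'cy': np.float64(-1.1), 'z': np.float64(118.5), 'yaw': 108.06, 'Fx': np.float64(18.42), 'Fy': np.float64(1.52), 'Fz': np.float64(11.16), 'tilt': array([-0.02 ,  0.203, -0.979])}
{'t': 13.825, 'cx': np.float64(41.1), 'cy': np.float64(-1.0), 'z': np.float64(118.7), 'yaw': 108.17, 'Fx': np.float64(18.97), 'Fy': np.float64(0.77), 'Fz': np.float64(8.94), 'tilt': array([-0.022,  0.214, -0.977])}
{'t': 13.875, 'cx': np.float64(40.9), 'cy': np.float64(-1.1), 'z': np.float64(118.7), 'yaw': 108.16, 'Fx': np.float64(18.52), 'Fy': np.float64(1.57), 'Fz': np.float64(10.82), 'tilt': array([-0.022,  0.214, -0.977])}
```

View pics/sc14.png

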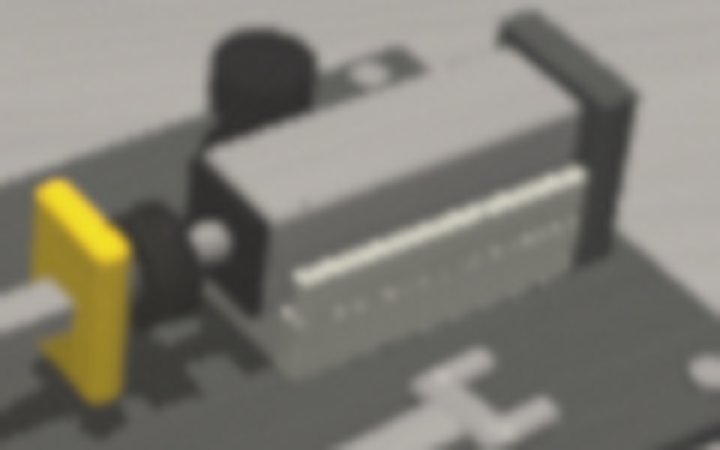

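```bash
python3 -m pendant '[{"translation":[1.0,0,0.2],"turn":0},{"translation":[1,0,0.2],"turn":0},{"translation":[1.1,0,0.2],"turn":0},{"translation":[0,0,0],"turn":0},{"translation":[0,0,-2],"turn":0},{"translation":[0,0,-3],"turn":0},{"translation":[0,0,-2],"turn":0},{"translation":[0,0,0],"turn":0}]' 0 >/dev/null
python3 -c "
from h import *
print(where(),togo(-78,0,190));scpic('sc15')"
```

```text
{'t': 14.875, 'cx': np.float64(55.7), 'cy': np.float64(2.8), 'z': np.float64(188.6), 'yaw': 108.05, 'Fx': np.float64(0.56), 'Fy': np.float64(-0.09), 'Fz': np.float64(0.08), 'tilt': array([-0.023,  0.212, -0.977])} [-13.046   0.235  -2.924]
```

View pics/sc15.png

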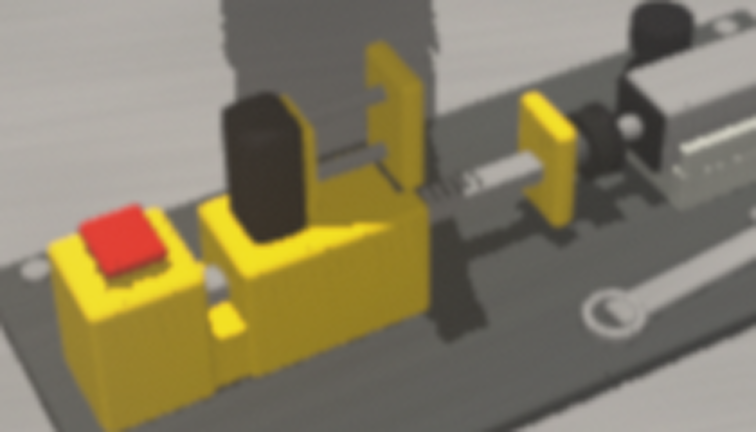

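```bash
python3 -m pendant '[{"translation":[-3,0,-0.7],"turn":0},{"translation":[-3.3,0.1,-0.7],"turn":0},{"translation":[-3.3,0.1,-0.7],"turn":0.3},{"translation":[-3.3,0,-0.7],"turn":0.3},{"translation":[0,0,0],"turn":0}]' 0 >/dev/null
python3 -c "
from h import *
print(where(),togo(-78,0,190),togo(-78,0,115))
c=ctrl.get_calibration('wrist');im=ctrl.camera('wrist');cv2.imwrite('pics/w16.png',im[:,:,::-1])"
```

```text
{'t': 15.55, 'cx': np.float64(-77.9), 'cy': np.float64(3.3), 'z': np.float64(181.1), 'yaw': 107.44, 'Fx': np.float64(0.7), 'Fy': np.float64(-0.27), 'Fz': np.float64(0.44), 'tilt': array([-0.032,  0.213, -0.977])} [ 0.178  0.359 -0.861] [-1.42   0.115  6.463]
```

View pics/w16.png

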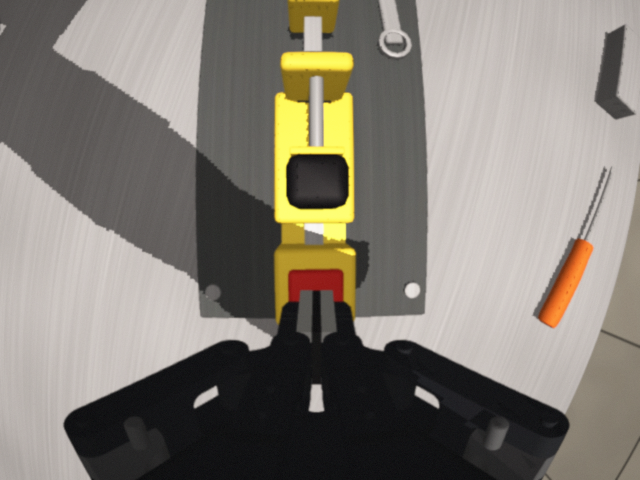

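```bash
python3 -m pendant '[{"translation":[-0.5,0.1,2.2],"turn":0},{"translation":[-0.5,0,2.2],"turn":0},{"translation":[-0.3,0,1.5],"turn":0},{"translation":[0,0,0],"turn":0}]' 0 >/dev/null
python3 -c "
from h import *
print(where(),togo(-78,0,112),togo(-78,0,98))
im=ctrl.camera('scene')[:,:,::-1];cv2.imwrite('pics/sc17.png',cv2.resize(im[200:350,180:400],None,fx=3.4,fy=3.4,interpolation=cv2.INTER_CUBIC))"
```

```text
{'t': 16.1, 'cx': np.float64(-72.3), 'cy': np.float64(1.6), 'z': np.float64(117.1), 'yaw': 107.65, 'Fx': np.float64(-0.53), 'Fy': np.float64(-0.7), 'Fz': np.float64(1.19), 'tilt': array([-0.037,  0.215, -0.976])} [-0.668  0.142  0.378] [-0.972  0.1    1.744]
```

View pics/sc17.png

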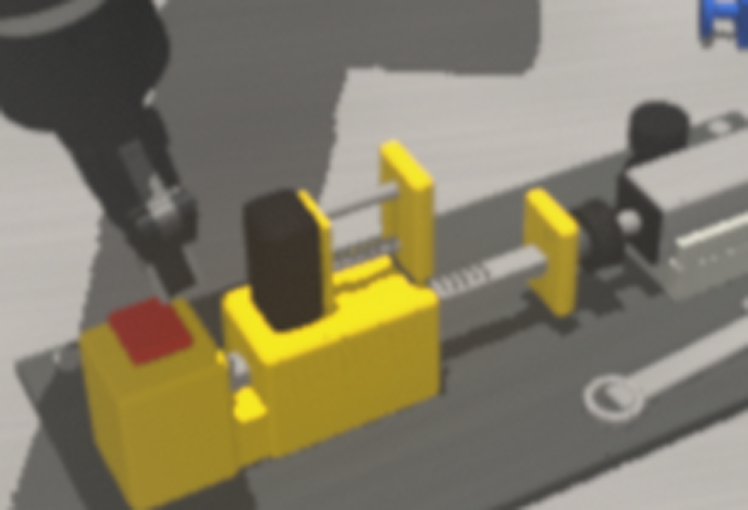

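```bash
python3 - <<'E'
from h import *
s=ctrl.state();f=lambda X:(proj("scene",X)-[180,200])*3.4
print("tcp",f(s["position"]),"tab",f(np.append(O-87*U,104)),"target",f(np.append(O-80*U,108)))
E
```

```text
tcp [176.951 283.467] tab [151.147 317.726] target [164.659 306.275]
```

```bash
python3 -m pendant '[{"translation":[-0.8,0.3,0.3],"turn":0},{"translation":[-0.1,0,0.5],"turn":0},{"translation":[0,0,0],"turn":0}]' 0 >/dev/null
python3 -c "
from h import *
print(where(),togo(-79,-1,98))"
```

```text
{'t': 16.525, 'cx': np.float64(-80.8), 'cy': np.float64(-3.7), 'z': np.float64(109.5), 'yaw': 107.7, 'Fx': np.float64(-1.13), 'Fy': np.float64(-0.68), 'Fz': np.float64(-0.13), 'tilt': array([-0.032,  0.215, -0.976])} [-0.073 -0.31   1.154]
```

```bash
python3 -m pendant '[{"translation":[-0.1,-0.1,0.5],"turn":0},{"translation":[-0.1,0,0.4],"turn":0}]' 0 >/dev/null
python3 -c "
from h import *
print(where())"
python3 -m pendant '[{"translation":[-0.1,0,0.4],"turn":0}]' 0 >/dev/null
python3 -c "
from h import *
print(where())"
```

```text
{'t': 16.775, 'cx': np.float64(-81.1), 'cy': np.float64(-3.4), 'z': np.float64(100.4), 'yaw': 107.71, 'Fx': np.float64(0.11), 'Fy': np.float64(0.24), 'Fz': np.float64(0.48), 'tilt': array([-0.031,  0.214, -0.976])}
{'t': 16.9, 'cx': np.float64(-81.2), 'cy': np.float64(-3.5), 'z': np.float64(96.4), 'yaw': 107.7, 'Fx': np.float64(0.7), 'Fy': np.float64(3.02), 'Fz': np.float64(16.06), 'tilt': array([-0.031,  0.215, -0.976])}
```

```bash
python3 -m pendant '[{"translation":[-0.05,0,0.25],"turn":0},{"translation":[-0.05,0,0.25],"turn":0}]' 0 >/dev/null
python3 -c "
from h import *
print(where())
im=ctrl.camera('scene')[:,:,::-1];cv2.imwrite('pics/sc18.png',cv2.resize(im[200:350,180:420],None,fx=3.2,fy=3.2,interpolation=cv2.INTER_CUBIC))"
```

```text
{'t': 17.15, 'cx': np.float64(-81.2), 'cy': np.float64(-3.7), 'z': np.float64(95.9), 'yaw': 107.67, 'Fx': np.float64(0.9), 'Fy': np.float64(8.43), 'Fz': np.float64(22.43), 'tilt': array([-0.029,  0.215, -0.976])}
```

View pics/sc18.png

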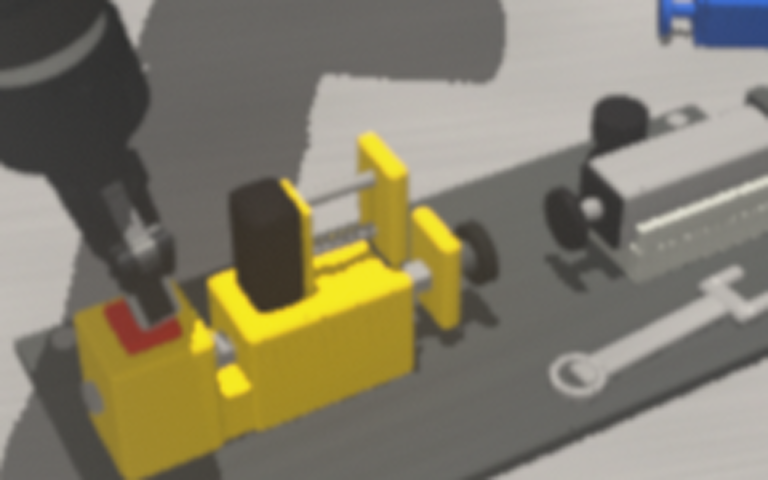

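```bash
python3 -m pendant '[{"translation":[-0.05,0,0.2],"turn":0},{"translation":[-0.05,0,0.2],"turn":0},{"translation":[-0.05,0,0.2],"turn":0},{"translation":[-0.05,0,0.2],"turn":0},{"translation":[-0.05,0,0.2],"turn":0},{"translation":[-0.05,0,0.2],"turn":0},{"translation":[-0.05,0,0.2],"turn":0}]' 0 >/dev/null
python3 -c "
from h import *
print(where())
im=ctrl.camera('scene')[:,:,::-1];cv2.imwrite('pics/sc19.png',cv2.resize(im[200:350,180:420],None,fx=3.2,fy=3.2,interpolation=cv2.INTER_CUBIC))"
```

```text
{'t': 18.075, 'cx': np.float64(-81.3), 'cy': np.float64(-3.6), 'z': np.float64(96.4), 'yaw': 107.57, 'Fx': np.float64(1.0), 'Fy': np.float64(4.84), 'Fz': np.float64(16.17), 'tilt': array([-0.022,  0.217, -0.976])}
```

View pics/sc19.png

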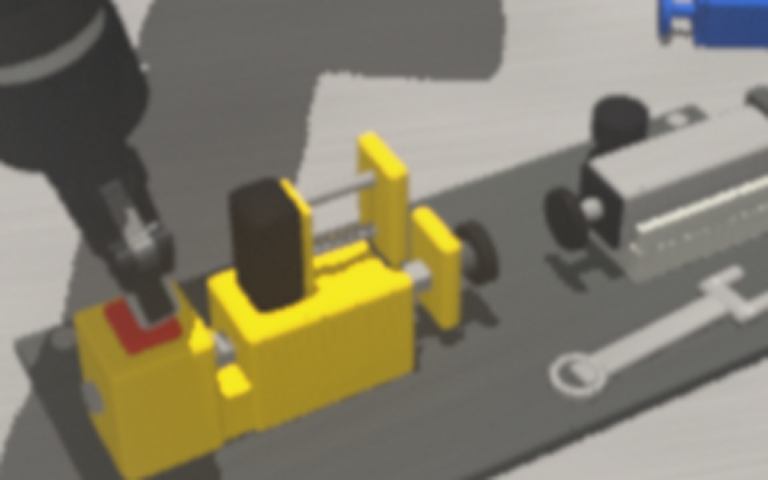

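```bash
python3 -m pendant '[{"translation":[0.2,0,-1.5],"turn":0},{"translation":[0.7,0,-4],"turn":0},{"translation":[1.1,0,-5],"turn":0},{"translation":[1.1,0,-5],"turn":0},{"translation":[-3,0,-3],"turn":0},{"translation":[-5,0,-2],"turn":0},{"translation":[0,0,0],"turn":0}]' 0 >/dev/null
python3 -c "
from h import *
print(where())
im=ctrl.camera('scene')[:,:,::-1];cv2.imwrite('pics/sc20.png',cv2.resize(im[210:400,170:480],None,fx=2.5,fy=2.5,interpolation=cv2.INTER_CUBIC))
im=ctrl.camera('side')[:,:,::-1];cv2.imwrite('pics/s20.png',cv2.resize(im[140:360,180:400],None,fx=2.7,fy=2.7,interpolation=cv2.INTER_CUBIC))"
```

```text
{'t': 19.0, 'cx': np.float64(-174.9), 'cy': np.float64(5.3), 'z': np.float64(294.8), 'yaw': 107.72, 'Fx': np.float64(0.15), 'Fy': np.float64(0.44), 'Fz': np.float64(-1.05), 'tilt': array([-0.02 ,  0.215, -0.976])}
```

View pics/sc20.png

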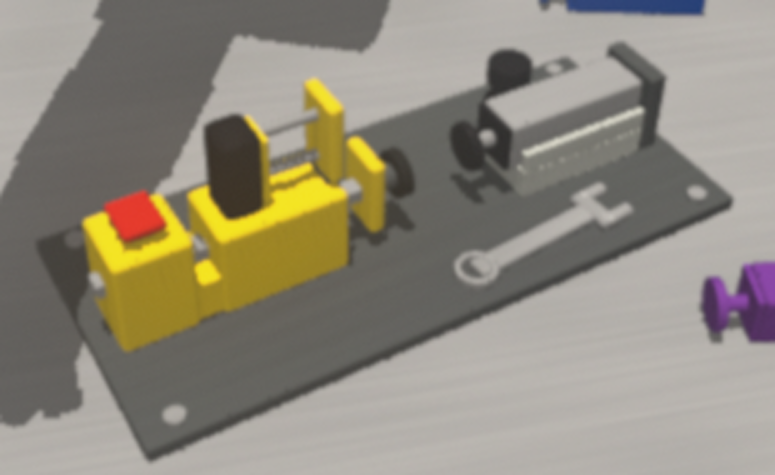

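View pics/s20.png

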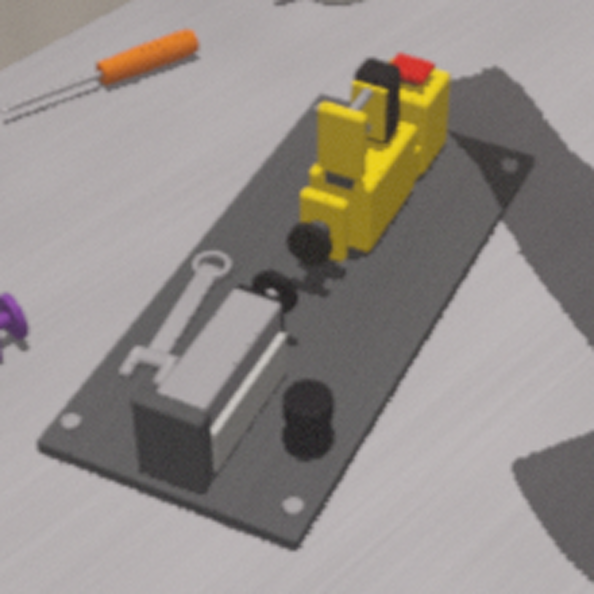

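The jaw is fully back, the tab is up, the trigger is let go and the foot flange is flush with the leg. The spare foot (510,70) and wrench (540,232) are where they started, so I'm handing in.

```bash
python3 -c "
from plant import ctrl
print(ctrl.sign_off())"
```

```text
the job is handed in; nothing more can be done
None
```

I squeezed the trigger with the shut fingers until the foot was home, released the clamp with the red tab, then lifted clear and handed in at about 19 s.

**Squeezing:** There were seven strokes. The side camera suggested the jaw had not held after the first two, possibly because I let the trigger back too fast. The next four, let back more slowly, each held 12 mm. The seventh pressed the foot home.

**Final load:** On the last stroke the trigger force rose from about 11 N while the foot slid to 18.4–19 N, at roughly 1.7 N per mm. I held that for about 0.3 s. By the stated relation this is about 25 N at the jaw; I had no direct reading of the jaw force.

**Release:** I pressed the tab to its stop and held it for about 1.2 s, with 16–22 N on it, until the jaw was fully back.

**Last checks:** The final pictures show the flange flush with the leg, the leg against the end stop and the jaw back at its starting place. Trigger and tab are up, and the spare foot and wrench have not visibly moved.

**What did not go cleanly:**
- The scene and side cameras disagreed by about 8 mm, so I used the wrist view and contact for the final positions.
- The tool picked up about 12° of tilt from the pushing.
- On the third stroke the tool showed an upward force of about 18 N, which I took to be a fingertip resting on the trigger's guide rod. I then worked about 8 mm higher. An upward force of 5–13 N remained on later strokes, probably friction on the trigger.

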